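Slide the bowl out of the way and push the storage box door shut

TASK

The navy bowl stands in the way of the swing door of the stainless steel box. With the fingertips, push the bowl along the bar until it is clear of the whole swing of the door, then push the door fully shut without it touching the bowl. Only push: do not pinch, lift or tip anything, be gentle with the bowl, and leave everything else where it is.

Things in the scene. Friction and masses are not known exactly. Their poses are not given: they have to be found in the camera images.
- storage_box: stainless steel storage box, fixed to the bar, 200 deep (its x) x 260 wide (its y) x 150 high, open at the front (its -x side, towards the robot), walls 6. Origin: centre of its underside, on the bar. It stands anywhere within 60 mm in x and 90 mm in y, turned up to 0.15 rad. The front rim lies at x = -100 in its frame.
- door_hinge (a point): point on the vertical hinge axis of the door, at the box's top height (150 above the bar), at x = -106, y = +130 in the frame of the box (front left edge seen from the robot); it does not move with the door
- door_free_edge (a point): top of the free edge of the swing door (flat steel panel, 250 wide, 12 thick, from 6 to 144 above the bar), on its mid-plane, 250 from the hinge axis, 144 above the bar. On its outside, the face pushed to shut it, is a finger ledge 10 deep, 12 wide, 60 high, centred 232 from the hinge at mid height. Axes: y points to the hinge, -x out of the outside face.
- box_door (a joint): angle of the door in rad: 0 is fully shut against the front of the box, grows as the free edge swings out towards the robot and then to its left (+y); it starts 1.35 to 1.75 open, limit 2.1. Plain hinge with a little friction (0.12 N m): it stays where it is left, no latch or spring.
- bowl: round navy ceramic cereal bowl, loose, about 0.35 kg, 130 across the rim, 60 high, open top, wall 4, narrower foot, inner floor under 10 up. Origin: centre of its underside. It starts upright between the open door and the box front, inside the swing of the door. Clear of the swing: centre more than 316 from the hinge axis, measured level.
- cereal: bystander: closed clear cereal container 104 x 154 x 238 high, right rear; origin centre of the underside
- scoop: bystander: aluminium scoop about 185 long, 50 wide, lying near the robot, right; origin under its middle, handle along its -x
- mug: bystander: white mug, 80 across, 95 high, right; origin centre of the underside
- jam_jar: bystander: jar, 70 across, 100 high, right; origin centre of the underside
- spoon: bystander: spoon lying at the left; origin near its middle
- oat_milk: bystander: white bottle, 68 across, 190 high, left; origin centre of the underside
Things that resemble listed ones, but are neither listed nor needed, are in the scene too. Leave any pink look-alike of the bowl alone.

How it is judged:
By the outcome, as a careful person would: the job done as asked, in the order asked, and still so for the second after the job is handed in, with the robot touching nothing.
It also fails if it takes over 58 s, if anything falls off the work surface, if the arm or the gripper's body presses on something with over 40 N, if the wrist force passes 120 N, or if a joint passes its speed limit or range.

ROBOT

A 7-joint arm with a two-finger parallel gripper is mounted at the origin on the work surface. World frame = base frame: x ahead of the robot, y to its left, z up, the work surface at z = 0. Lengths are in m, angles in rad, forces in N, time in s.
With the tool pointing down it reaches from about 0.425 to 0.925 m from the base axis. Payload 6.8 kg.
Tool frame: the origin (TCP) lies midway between the tips of the shut fingers; the grasp point (between the pads) lies 19 mm behind it (bot.hold_point_z is the distance from the TCP to the grasp point, in m); z points along the fingers, y is the line along which they close (so a half turn about z gives the same grasp; the last joint's range is limited). The gripper opens to 85 mm and grips with 20 to 120 N. Pads are 22 mm wide; open, the fingers measure 114 mm over their backs; the gripper's body (76 mm by 85 mm) begins 54 mm behind the grasp point. The pads swing forward as they close: fully open they stand 13 mm farther back than shut.
Start: joints at [1.223, 0.477, 0.022, 1.555, -0.011, 1.109, -0.083], TCP at [0.16, -0.656, 0.231] pointing down, gripper open.
Joint ranges: [-2.96, 2.96], [-0.34, 2.1], [-1.41, 1.46], [0.24, 2.44], [-1.37, 4.51], [0.17, 1.92], [-2.96, 2.96]. Speed limits (rad/s): [2.39, 2.39, 3.14, 3.14, 3.14, 3.14, 3.14].

INTERFACE

Orientations are given as a unit quaternion [w, x, y, z].
In Python, from bench import bot, grip, inverse_kinematics, sensors, viewer, ticket gives the robot as it stands. The module is installed in compiled form; this text tells all that it offers. Calls block until the motion is done:
- bot.move_to(position, orientation): joint-space move of the TCP to a pose.
- bot.move_l(position, rot=None, v=0.15): straight line of the TCP; rot=None keeps the orientation; v is the mean speed in m/s.
- bot.movej(angles): joint-space move.
- grip(opening, f_grip=None): opening from 0.0 (shut) to 1.0 (fully open); f_grip is the grip in N (None keeps the last); returns when the fingers have stopped.
- bot.wait(seconds).
- inverse_kinematics(position, orientation): joint angles nearest the present ones, or None.
- sensors.read_state(): the state.
- viewer.grab_frame(name): name is "scene" or "top" or "wrist"; returns the picture (384x512x3 uint8, blue, green, red); there is no depth.
- viewer.camera_params(name): a dict with "K" (3x3 intrinsics, pixels), "origin" and "attitude" of the camera in the world. Camera axes: x right, y down, z forward; pixel columns grow to the right and rows downward; lengths in m; the calibration is good to about 2 mm. A picture is of the moment at which its call begins: read the wrist's pose just before it. camera_params takes no time and is no camera call; for the wrist camera it gives the pose at the moment of the call.
A pose or a line that the arm cannot do raises bot.IKError and nothing moves.
- ticket.hand_in(): hands the job in; it is judged then, once.
The state is a dict: "t": time; "joint_pos": joint angles; "joint_vel": joint speeds; "joint_efforts": joint torques, N m; "tcp_pos": TCP position; "orientation": TCP orientation; "wrist_force": force on the tool from outside, world axes, zero at the start; "moment": the same for the moment, N m; "width": opening from 0.0 (shut) to 1.0 (fully open); "grip_force": force on a finger pad.
Only numpy, scipy, OpenCV 4.12 (cv2) and the standard library are available. Lean on these libraries where they do the work, as an engineer would, in place of code of your own. Each camera call takes 0.05 s, during which the arm holds its last target. There are 200 camera calls.

## Working session

There is one attempt and no reset: what is moved stays moved. The work goes in short steps, each a Python script; the robot and the scene stay as the last script left them, time stands still between calls to the robot, and variables do not carry over. Pictures are saved under pics/ and viewed, at most 10 in all, crops included, and the job is handed in when it is done.

```bash
mkdir -p pics
python3 - <<'E'
from bench import *
import cv2,numpy as np
a=viewer.grab_frame("scene");b=viewer.grab_frame("top")
cv2.imwrite("pics/scene0.png",a);cv2.imwrite("pics/top0.png",b)
for n in("scene","top"):
    print(n,viewer.camera_params(n))
s=sensors.read_state();print(s)
E
```

```text
scene {'K': array([[387.72447463,   0.        , 254.94009367],
       [  0.        , 387.72447463, 194.05700834],
       [  0.        ,   0.        ,   1.        ]]), 'origin': array([0.86902858, 0.92125809, 1.03538363]), 'attitude': array([-0.06687105,  0.15578072,  0.90461369, -0.39106866])}
top {'K': array([[356.36716626,   0.        , 250.40804015],
       [  0.        , 356.36716626, 191.70669566],
       [  0.        ,   0.        ,   1.        ]]), 'origin': array([ 0.39335759, -0.01266323,  1.41027018]), 'attitude': array([-0.04142891,  0.71461184, -0.69732998,  0.03666695])}
{'t': 0.1, 'joint_pos': array([ 1.22284998,  0.47775198,  0.02236622,  1.55636037, -0.01152837,
        1.10927978, -0.08309549]), 'joint_vel': array([ 1.55123194e-04, -2.17172935e-03, -8.42172681e-05, -1.62154206e-03,
       -3.27785310e-04, -3.84676738e-05,  3.30555105e-05]), 'joint_efforts': array([ 5.12546481e-03, -5.97754490e+01,  1.61407996e+00, -2.81949323e+01,
        1.28140449e-02,  5.09589416e-03,  3.03623290e-05]), 'tcp_pos': array([ 0.16020435, -0.65516252,  0.23039693]), 'orientation': array([-8.21403574e-04,  9.92818030e-01,  1.19631352e-01, -1.53432462e-04]), 'wrist_force': array([ 0.20572145,  0.1515277 , -0.20396892]), 'moment': array([-0.00684817,  0.02090293,  0.07003329]), 'grip_force': 0.0, 'width': 0.9996361843433221}
```

View pics/scene0.png

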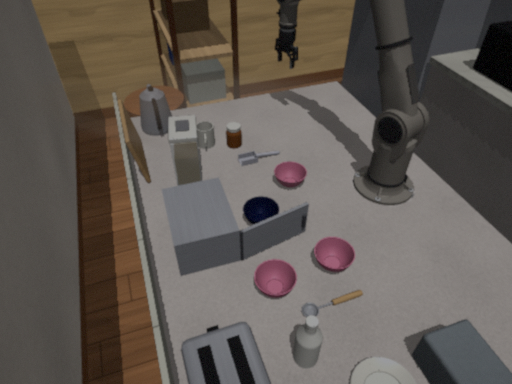

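View pics/top0.png

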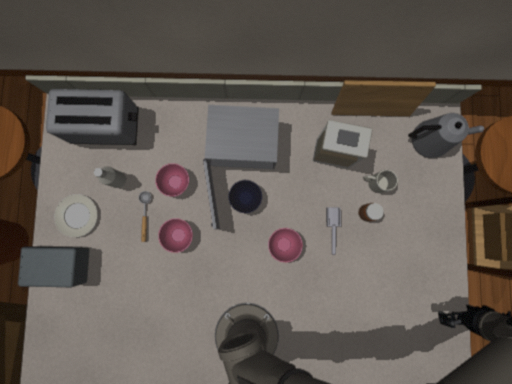

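The scene view shows the navy bowl at about (261,211), the door from (240,240) to (307,220), and the box at (200,225). In the top view the bowl is at (246,197), the door runs from (208,160) to (213,228), and the box top spans (207..279,106..167). There are pink bowls at top (173,180), (176,235) and (286,245). The only navy bowl is the one at (246,197), between the door and the box front, so it is the one meant. I'll confirm that in a crop.

```bash
cat > h.py <<'E'
from bench import *
import cv2,numpy as np
from scipy.spatial.transform import Rotation as R
def cam(n):
    c=viewer.camera_params(n); q=c["attitude"]
    return c["K"],np.array(c["origin"]),R.from_quat([q[1],q[2],q[3],q[0]]).as_matrix()
def ray(c,uv):
    K,o,M=c; d=M@np.linalg.solve(K,[uv[0],uv[1],1.]); return o,d/np.linalg.norm(d)
def onz(c,uv,z):
    o,d=ray(c,uv); return o+d*(z-o[2])/d[2]
def proj(c,p):
    K,o,M=c; q=K@(M.T@(np.asarray(p)-o)); return q[:2]/q[2]
def tri(c1,u1,c2,u2):
    o,d=ray(c1,u1);p,e=ray(c2,u2)
    s=np.linalg.lstsq(np.c_[d,-e],p-o,rcond=None)[0]
    a,b=o+s[0]*d,p+s[1]*e
    return (a+b)/2,np.linalg.norm(a-b)
def navy(im):
    h=cv2.cvtColor(im,cv2.COLOR_BGR2HSV)
    m=cv2.inRange(h,(105,110,15),(130,255,140))
    cs,_=cv2.findContours(m,cv2.RETR_EXTERNAL,cv2.CHAIN_APPROX_NONE)
    return cv2.convexHull(max(cs,key=cv2.contourArea)),m
E
python3 - <<'E'
from h import *
t=cv2.imread("pics/top0.png");s=cv2.imread("pics/scene0.png")
C={n:cam(n) for n in("top","scene")}
for n,im in(("top",t),("scene",s)):
    h,m=navy(im);e=cv2.fitEllipse(h);print(n,e,onz(C[n],e[0],.06),cv2.boundingRect(h))
a=cv2.resize(t[90:260,170:320],None,fx=3.4,fy=3.4,interpolation=cv2.INTER_CUBIC)
b=cv2.resize(s[160:300,150:330],None,fx=3.2,fy=3.2,interpolation=cv2.INTER_CUBIC)
cv2.imwrite("pics/ct.png",a);cv2.imwrite("pics/cs.png",b);print(a.shape,b.shape)
E
```

```text
Traceback (most recent call last):
cv2.error: OpenCV(4.12.0) /io/opencv/modules/imgproc/src/shapedescr.cpp:361: error: (-201:Incorrect size of input array) There should be at least 5 points to fit the ellipse in function 'fitEllipseNoDirect'
```

```bash
python3 - <<'E'
s=open("h.py").read()
i=s.index("    h=cv2.cvt");j=s.index("    cs,_")
s=s[:i]+"""    f=im.astype(int)
    m=((f[...,0]-f[...,2]>12)&(f[...,2]<45)&(f[...,1]<60)).astype(np.uint8)*255
"""+s[j:]
open("h.py","w").write(s)
E
python3 - <<'E'
from h import *
t=cv2.imread("pics/top0.png");s=cv2.imread("pics/scene0.png")
print(t[197,246],t[190,240],s[211,261],s[205,255])
C={n:cam(n) for n in("top","scene")}
a=cv2.resize(t[90:260,170:320],None,fx=3.4,fy=3.4,interpolation=cv2.INTER_CUBIC)
b=cv2.resize(s[160:300,150:330],None,fx=3.2,fy=3.2,interpolation=cv2.INTER_CUBIC)
cv2.imwrite("pics/ct.png",a);cv2.imwrite("pics/cs.png",b);print(a.shape,b.shape)
for n,im in(("top",t),("scene",s)):
    h,m=navy(im);e=cv2.fitEllipse(h);print(n,e,onz(C[n],e[0],.06),cv2.boundingRect(h))
E
```

```text
[50 35 31] [37 26 25] [47 23 22] [33 12  8]
(578, 510, 3) (448, 576, 3)
top ((246.39041137695312, 197.2749481201172), (12.963939666748047, 15.402926445007324), 94.67141723632812) [0.52136696 0.0130634  0.06      ] (239, 191, 16, 14)
scene ((259.94415283203125, 208.99859619140625), (24.174604415893555, 33.34535217285156), 80.3580322265625) [0.53242766 0.02212679 0.06      ] (244, 197, 34, 26)
```

View pics/ct.png

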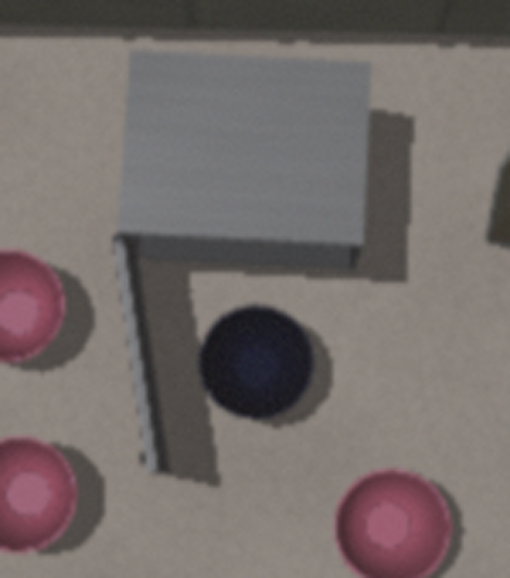

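View pics/cs.png

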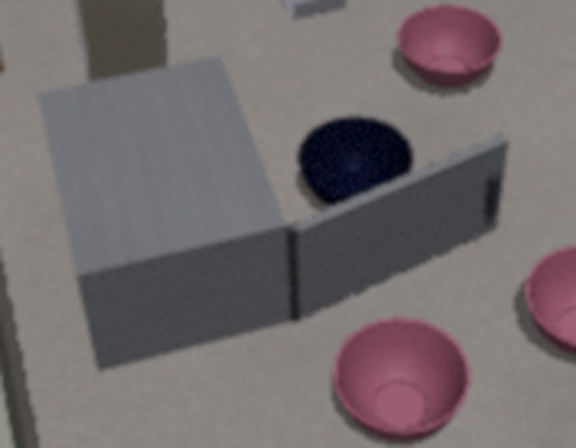

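The crops confirm the bowl. It is the navy one in the top view, centred at about (245.5,196.5), and it is clear of both door and box. The box top corners are crop-top (130,52), (371,63), (361,243) and (120,236). The door's free edge is at (152,468).

```bash
sed -i 's/^    m=.*/    m=((f[...,0]-f[...,2]>5)\&(f.max(2)<75)).astype(np.uint8)*255/' h.py
python3 - <<'E'
from h import *
np.set_printoptions(precision=4,suppress=True)
t=cv2.imread("pics/top0.png");s=cv2.imread("pics/scene0.png")
T,S=cam("top"),cam("scene")
for n,im,c,w in(("top",t,T,(190,320,170,290)),("scene",s,S,(180,250,225,290))):
    z=np.full_like(im,255);z[w[0]:w[1],w[2]:w[3]]=im[w[0]:w[1],w[2]:w[3]]
    if n=="top": z=np.full_like(im,255);z[172:225,224:270]=im[172:225,224:270]
    h,m=navy(z);e=cv2.fitEllipse(h);print(n,e,onz(c,e[0],.06),cv2.boundingRect(h))
ft=lambda p:(np.array(p)+.5)/3.4-.5+[170,90]
fs=lambda p:(np.array(p)+.5)/3.2-.5+[150,160]
P={}
for k,a,b in(("BL",(130,52),(78,270)),("BR",(371,63),(40,95)),("FR",(361,243),(222,58)),("FL",(120,236),(286,224)),("free",(152,466),(504,142))):
    p,g=tri(T,ft(a),S,fs(b)); P[k]=onz(T,ft(a),.144 if k=="free" else .15);print(k,p,g,P[k])
# box fit: model corners -> world, rigid 2D
m=np.array([[100,130],[100,-130],[-100,-130],[-100,130]])/1e3
w=np.array([P[k][:2] for k in("BL","BR","FR","FL")])
mc,wc=m.mean(0),w.mean(0);H=(m-mc).T@(w-wc)
th=np.arctan2(H[0,1]-H[1,0],H[0,0]+H[1,1]);Rm=np.array([[np.cos(th),-np.sin(th)],[np.sin(th),np.cos(th)]])
o=wc-Rm@mc;hg=o+Rm@[-.106,.13];d=P["free"][:2]-hg
print("box",o,th,"resid",w-(m@Rm.T+o),"hinge",hg,"r",np.linalg.norm(d),"ang",np.arctan2(*( (Rm.T@d)[[0,1]]*[-1,-1])))
for k,uv,z in(("pinkR",(286,245),.06),("pinkA",(173,180),.06),("pinkB",(176,235),.06),("scoopH",(334,208),.02),("scoopBlade",(334,225),.01),("mug",(386,182),.09),("jar",(373,212),.1),("cereal",(347,138),.238),("milk",(106,175),.19)):
    print(k,onz(T,uv,z))
E
```

```text
top ((247.61141967773438, 195.54006958007812), (26.8485164642334, 29.99714469909668), 158.52774047851562) [0.5281 0.0086 0.06  ] (234, 181, 28, 30)
scene ((260.1717224121094, 209.12615966796875), (25.89806365966797, 34.88637924194336), 83.30589294433594) [0.5319 0.023  0.06  ] (243, 197, 36, 26)
BL [0.8489 0.1601 0.1537] 0.003102428635070603 [0.8487 0.1611 0.15  ]
BR [ 0.8432 -0.0984  0.1457] 0.0013883410986196376 [ 0.8424 -0.0983  0.15  ]
FR [ 0.6455 -0.0908  0.1465] 0.0019648638206567035 [ 0.6458 -0.0909  0.15  ]
FL [0.6503 0.1637 0.1454] 0.004662193122581194 [0.6473 0.164  0.15  ]
free [0.4054 0.1232 0.1369] 0.001626808315379291 [0.4061 0.1221 0.144 ]
box [0.746 0.034] -0.019189739772845008 resid [[ 0.0002 -0.0009]
 [-0.0011 -0.0004]
 [ 0.0022  0.0032]
 [-0.0013 -0.0018]] hinge [0.6425 0.166 ] r 0.24048545423907822 ang 1.3681147255403598
pinkR [ 0.3454 -0.14    0.06  ]
pinkA [0.581  0.2959 0.06  ]
pinkB [0.3723 0.2744 0.06  ]
scoopH [ 0.4914 -0.3289  0.02  ]
scoopBlade [ 0.4256 -0.3311  0.01  ]
mug [ 0.5884 -0.5068  0.09  ]
jar [ 0.4746 -0.4536  0.1   ]
cereal [ 0.7127 -0.3232  0.238 ]
milk [0.5748 0.4998 0.19  ]
```

```bash
cat >> h.py <<'E'
D=[0,1,0,0]
def yaw(a):  # tool down, tool x turned by a about world z
    return [0,np.cos(a/2),np.sin(a/2),0]
def st(tag=""):
    s=sensors.read_state();print(tag,"t%.1f"%s["t"],np.round(s["tcp_pos"],3),"F",np.round(s["wrist_force"],1),flush=True);return s
E
python3 - <<'E'
from h import *
c=onz(cam("top"),np.array([256.5+.5,361.5+.5])/3.4-.5+[170,90],.06);print(c)
grip(0.0)
bot.move_l([.16,-.655,.30],v=.2)
bot.move_to([c[0],c[1],.30],D);st("above")
bot.move_l([c[0],c[1],.12],v=.2)
cv2.imwrite("pics/over.png",np.hstack([viewer.grab_frame("scene")[150:310,150:350],viewer.grab_frame("top")[110:270,170:320]]).repeat(2,0).repeat(2,1))
E
```

```text
[0.52623329 0.01815023 0.06      ]
above t4.1 [0.526 0.017 0.3  ] F [ 0.1  0.1 -0.3]
```

View pics/over.png

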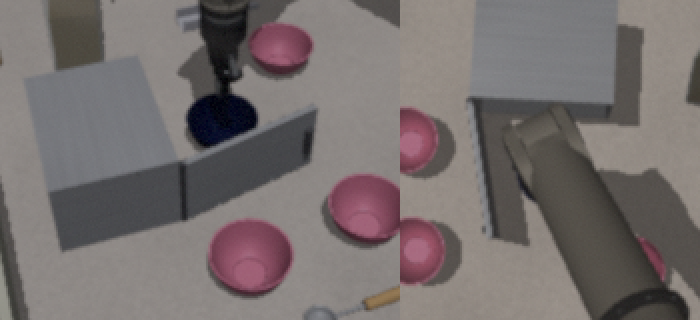

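In the combined picture the shut fingers are at about (228,70), directly above the bowl centre at (222,120). The gripper is clear of the door and the box.

Run:
```python
from h import *
x,y=.526,.018
bot.move_l([x,y,.05],v=.1);bot.move_l([x,y,.03],v=.05);s=st("in")
if abs(s["wrist_force"][2])<4:
    while y>-.13:
        y-=.03; bot.move_l([x,y,.03],v=.06);s=st()
        if np.linalg.norm(s["wrist_force"])>10: print("stop");break
```

```text
in t6.6 [0.526 0.018 0.03 ] F [ 0.  -0.1  0.4]
 t7.3 [ 0.526 -0.012  0.03 ] F [ 0.2 -0.8  0.7]
 t7.9 [ 0.526 -0.043  0.03 ] F [-0.3  0.2 -0.3]
 t8.6 [ 0.526 -0.073  0.03 ] F [ 0.5 -0.2 -0.2]
 t9.2 [ 0.526 -0.103  0.03 ] F [-0.2  0.8 -0.3]
 t9.9 [ 0.526 -0.133  0.03 ] F [ 0.7  0.2 -0.4]
```

Run:
```python
from h import *
s=viewer.grab_frame("scene")
z=np.full_like(s,255);z[100:250,200:300]=s[100:250,200:300]
h,m=navy(z);print(cv2.boundingRect(h))
cv2.imwrite("pics/mid.png",cv2.resize(s[120:290,140:340],None,fx=3,fy=3))
```

```text
(233, 178, 34, 27)
```

View pics/mid.png

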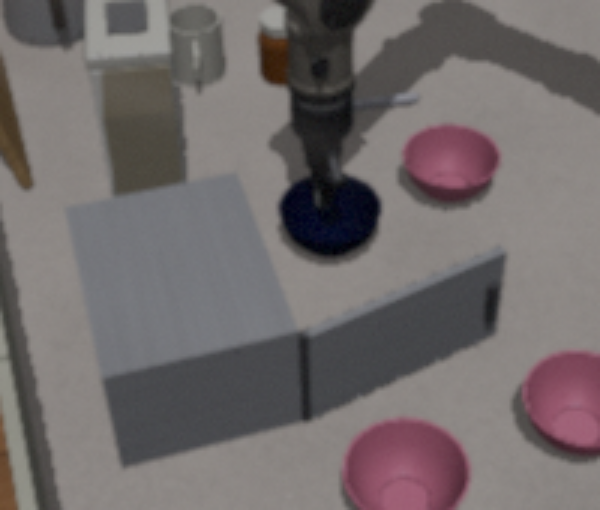

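The bowl, rim centre crop (330,210), is following the fingers upright. It is now clear of the door and has a gap to the right pink bowl at (450,160). I'll keep going, then back out and measure.

Run:
```python
from h import *
c=onz(cam("scene"),(250,191),.06);print(c)
off=c[1]+.133; yt=-.175-off;print("off",off,"tcp y",yt)
yt=np.clip(yt,-.225,-.19)
y=-.133
while y>yt+1e-3:
    y=max(y-.03,yt);bot.move_l([.526,y,.03],v=.06);s=st()
    if np.linalg.norm(s["wrist_force"])>10: print("stop");break
bot.move_l([.526,y+.012,.03],v=.05);bot.move_l([.526,y+.012,.10],v=.1);bot.move_l([.526,y+.012,.25],v=.25)
bot.move_to([.53,.12,.30],D);st("left")
t=viewer.grab_frame("top");s=viewer.grab_frame("scene")
for n,im in(("top",t),("scene",s)):
    f=im.astype(int)
    a,b=(slice(170,225),slice(265,325)) if n=="top" else (slice(120,240),slice(200,275))
    z=np.full_like(im,255);z[a,b]=im[a,b]
    h,m=navy(z);print(n,cv2.boundingRect(h),onz(cam(n),cv2.minEnclosingCircle(h)[0],.06))
cv2.imwrite("pics/after.png",np.hstack([s[120:290,140:340],t[110:280,170:350]]).repeat(2,0).repeat(2,1))
```

```text
[ 0.53507193 -0.07797328  0.06      ]
off 0.05502671870676401 tcp y -0.230026718706764
 t10.6 [ 0.526 -0.164  0.03 ] F [ 0.  -1.  -0.3]
 t11.2 [ 0.526 -0.194  0.03 ] F [-0.5  0.4 -0.3]
 t11.9 [ 0.526 -0.224  0.03 ] F [ 0.   0.2 -0.6]
 t12.1 [ 0.526 -0.225  0.03 ] F [0.3 0.3 0.3]
left t15.4 [0.53  0.118 0.299] F [-0.5  0.3 -0.6]
top (286, 182, 29, 31) [ 0.52693597 -0.19106435  0.06      ]
scene (227, 164, 30, 26) [ 0.53786372 -0.1728902   0.06      ]
```

View pics/after.png

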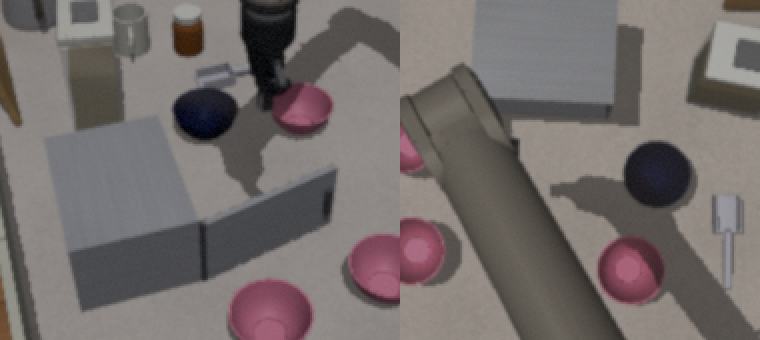

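The bowl stands upright at top px (298.5,197), which is about (0.524,-0.184) and 0.37 from the hinge, so it is clear. It touches neither the scoop nor the pink bowl. Next is the door, pushed at 0.19 from the hinge on its outside face.

Run:
```python
from h import *
np.set_printoptions(precision=2,suppress=True)
hg=np.array([.6425,.166]);th=-.0192;r=.19;q0=1.37;z=.095
c,s=np.cos(th),np.sin(th);Rm=np.array([[c,-s],[s,c]])
def pose(q,off,zz=z):
    p=hg+Rm@(r*np.array([-np.sin(q),-np.cos(q)])+off*np.array([-np.cos(q),np.sin(q)]))
    return [p[0],p[1],zz],yaw(th-q)
for q in(q0,.7,0): print(q,inverse_kinematics(*pose(q,.018)))
bot.move_to(*pose(q0,.045,.25));st("pre")
bot.move_l(pose(q0,.045)[0],v=.15);st("down")
bad=False
for q in np.linspace(q0,.08,13):
    p,o=pose(q,.017);bot.move_l(p,o,v=.09);x=st("q%.2f"%q)
    if np.linalg.norm(x["wrist_force"])>12: print("stop");bad=True;break
if not bad:
    for q in(.04,.015,0,-.01,-.02,-.03):
        p,o=pose(q,.017);bot.move_l(p,o,v=.04);x=st("q%.3f"%q)
        if np.linalg.norm(x["wrist_force"])>10: print("contact");break
```

```text
1.37 [-1.06  0.45  0.77  2.18 -0.49  0.69 -2.92]
0.7 [ 0.31  0.45 -0.61  2.04  0.38  0.76 -2.83]
0 [ 0.42  0.64 -0.67  1.76  0.49  0.91 -2.05]
pre t19.3 [0.45 0.18 0.25] F [-1.1  0.   0.2]
down t20.5 [0.45 0.18 0.1 ] F [ 0.2  1.1 -0. ]
q1.37 t21.0 [0.45 0.15 0.1 ] F [-0.1  0.5 -0.5]
q1.26 t21.4 [0.46 0.13 0.1 ] F [0.1 0.2 0.3]
q1.16 t21.7 [0.46 0.11 0.1 ] F [-0.3 -0.8  0.9]
q1.05 t22.1 [0.47 0.09 0.1 ] F [ 0.1  0.5 -0.2]
q0.94 t22.5 [0.48 0.07 0.1 ] F [-0.3  0.8 -0. ]
q0.83 t22.9 [0.49 0.06 0.1 ] F [-0.6  0.3  0.1]
q0.73 t23.2 [0.5  0.04 0.1 ] F [0.2 0.6 0.3]Traceback (most recent call last):
  File "<stdin>", line 13, in <module>
bench.IKError: the arm cannot follow that straight line within its joint ranges
```

```bash
cat > d.py <<'E'
from h import *
np.set_printoptions(precision=2,suppress=True)
hg=np.array([.6425,.166]);th=-.0192;r=.19;z=.095
c,s=np.cos(th),np.sin(th);Rm=np.array([[c,-s],[s,c]])
def pose(q,off,zz=z,dy=np.pi):
    p=hg+Rm@(r*np.array([-np.sin(q),-np.cos(q)])+off*np.array([-np.cos(q),np.sin(q)]))
    return [p[0],p[1],zz],yaw(th-q+dy)
E
python3 - <<'E'
from d import *
print(sensors.read_state()["joint_pos"])
bot.move_l(pose(.73,.05)[0],v=.1);bot.move_l(pose(.73,.05,.25)[0],v=.2)
for q in(.73,.4,.0):print(q,inverse_kinematics(*pose(q,.017)),inverse_kinematics(*pose(q,.017,dy=0)))
E
```

```text
[ 0.78  0.84 -1.36  2.02  0.94  1.13  2.95]Traceback (most recent call last):
  File "<stdin>", line 3, in <module>
bench.IKError: the arm cannot follow that straight line within its joint ranges
```

Run:
```python
from d import *
ok=False
for q in(.73,.8,.9,1.0):
    for off in(.05,.035,.025):
        try: bot.move_l(*pose(q,off,dy=0),v=.1);ok=True;break
        except bot.IKError: pass
    if ok:break
print(ok,q,off);st()
for zz in (.25,.2):
    try: bot.move_l([*sensors.read_state()["tcp_pos"][:2],zz],v=.15);break
    except bot.IKError as e: print(e)
st();print(sensors.read_state()["joint_pos"])
for q in(.73,.4,.0):
    for dy in(np.pi,0,np.pi/2,-np.pi/2):print(q,round(dy,1),inverse_kinematics(*pose(q,.017,dy=dy)))
```

```text
True 0.73 0.05
 t24.0 [0.48 0.06 0.1 ] F [-0.4 -0.2  0. ]
the arm cannot follow that straight line within its joint ranges
the arm cannot follow that straight line within its joint ranges
 t24.0 [0.48 0.06 0.1 ] F [-0.4 -0.2  0. ]
[ 0.75  0.81 -1.37  2.07  0.92  1.09  2.89]
0.73 3.1 [ 0.41  0.49 -0.75  2.04  0.47  0.79  0.2 ]
0.73 0 [ 0.78  0.85 -1.37  2.02  0.95  1.13  2.94]
0.73 1.6 [-1.08  0.82  1.27  2.13 -0.98  0.99  0.01]
0.73 -1.6 [ 0.62  0.62 -1.06  2.03  0.7   0.91  1.57]
0.4 3.1 [ 0.48  0.56 -0.76  1.93  0.51  0.85  0.6 ]
0.4 0 [-0.94  0.89  1.27  2.02 -1.01  1.07 -1.17]
0.4 1.6 [-0.94  0.89  1.27  2.02 -1.01  1.07  0.4 ]
0.4 -1.6 [ 0.69  0.72 -1.1   1.92  0.77  1.    1.96]
0.0 3.1 [ 0.51  0.68 -0.81  1.76  0.59  0.96  1.01]
0.0 0 [-0.83  0.99  1.26  1.85 -1.05  1.17 -0.77]
0.0 1.6 [-0.65  0.71  0.85  1.84 -0.67  0.91  0.5 ]
0.0 -1.6 [ 0.68  0.84 -1.12  1.75  0.84  1.12  2.41]
```

Run:
```python
from d import *
print("seed");
for zz,dy in((.12,-.3),(.15,-.6),(.19,-1.1),(.25,-1.57)):
    for k in(1,.5,0):
        try: bot.move_l(*pose(.73,.06,zz,dy),v=.1);break
        except bot.IKError as e: print(zz,dy,e);break
    print(sensors.read_state()["joint_pos"],np.round(sensors.read_state()["tcp_pos"],3))
```

```text
seed
[ 0.75  0.73 -1.36  2.07  0.83  1.07  2.64] [0.47 0.07 0.12]
[ 0.77  0.64 -1.36  2.04  0.73  1.07  2.42] [0.47 0.07 0.15]
[ 0.77  0.51 -1.31  2.01  0.57  1.07  2.06] [0.47 0.07 0.19]
[ 0.8   0.37 -1.28  1.94  0.39  1.12  1.75] [0.47 0.07 0.25]
```

Run:
```python
from d import *
bot.move_to(*pose(.73,.05,.25));print(sensors.read_state()["joint_pos"])
bot.move_l(pose(.73,.05)[0],v=.15);st("down")
bad=False
for q in np.r_[np.linspace(.73,.08,7),.04,.015,0,-.01,-.02,-.03]:
    p,o=pose(q,.017);bot.move_l(p,o,v=.09 if q>.07 else .04);x=st("q%.3f"%q)
    if np.linalg.norm(x["wrist_force"])>10: print("contact");break
print(x["joint_pos"])
```

```text
[ 0.54  0.24 -0.91  1.94  0.22  1.06  0.36]
down t28.7 [0.48 0.06 0.1 ] F [ 0.6  0.2 -0. ]
q0.730 t29.2 [0.5  0.04 0.1 ] F [-1.7 -0.2 -0.6]
q0.622 t29.6 [0.52 0.02 0.1 ] F [-1.1  0.1 -0. ]
q0.513 t30.0 [0.53 0.01 0.1 ] F [0.8 0.  0.4]
q0.405 t30.4 [0.55 0.   0.1 ] F [-0.3  0.8  0.1]
q0.297 t30.8 [ 0.57 -0.01  0.1 ] F [ 0.6 -0.4 -0.7]
q0.188 t31.1 [ 0.59 -0.02  0.1 ] F [-0.   0.5  0.3]
q0.080 t31.5 [ 0.61 -0.02  0.1 ] F [ 0.2  0.3 -0.1]
q0.040 t31.9 [ 0.61 -0.02  0.1 ] F [ 0.4  0.3 -0.9]
q0.015 t32.1 [ 0.62 -0.02  0.1 ] F [-0.3 -0.3 -1.2]
q0.000 t32.4 [ 0.62 -0.02  0.1 ] F [-3.5  0.4  1.3]
q-0.010 t32.6 [ 0.62 -0.02  0.09] F [-11.   -0.2   2.3]
contact
[ 0.55  0.71 -0.87  1.75  0.64  0.99  0.99]
```

Firm contact of 11 N at q≈0, so the door is against its stop. I'll retreat and check.

Run:
```python
from d import *
bot.move_l(pose(0,.06)[0],v=.08);bot.move_l(pose(0,.06,.25)[0],v=.2)
bot.move_to([.45,.33,.32],yaw(np.pi-.3));st("away")
s=viewer.grab_frame("scene");t=viewer.grab_frame("top")
cv2.imwrite("pics/end.png",np.hstack([cv2.resize(s[120:290,140:340],(400,340)),cv2.resize(t[110:280,170:350],(360,340))]))
```

```text
away t35.7 [0.45 0.33 0.32] F [ 0.6 -0.5 -0.1]
```

View pics/end.png

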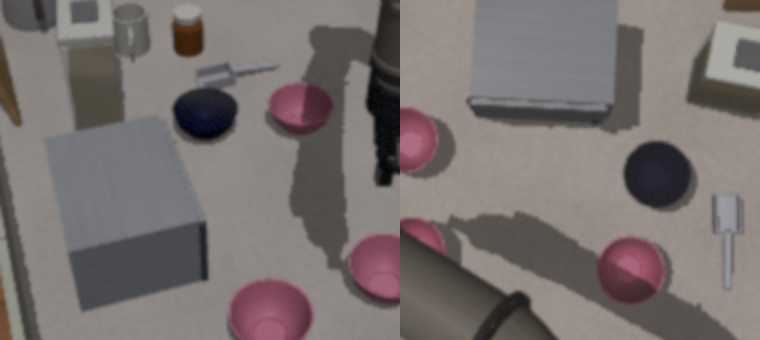

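The door lies flush along the box front, from (470,103) to (612,108). The bowl is unmoved at (657,174), upright and clear, and everything else is in place.

```bash
python3 -c "
from bench import ticket
print(ticket.hand_in())"
```

```text
the job is handed in; nothing more can be done
None
```

The job is handed in: I pushed the navy bowl to about 0.37 m from the hinge (0.316 needed) and then the door shut against its stop without touching the bowl. It took about 36 of the 58 s, with one stop partway through to turn the gripper because a joint was near its limit.

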